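# Fit a polishing bobbin on the upright spindle and clamp it in the chuck

### The arm

A 6-joint arm with a two-finger parallel gripper is mounted at the origin on the work surface. World frame = base frame: x ahead of the robot, y to its left, z up, the work surface at z = 0. Lengths are in mm, angles in rad, forces in N, time in s.
With the tool pointing down it reaches from about 275 to 825 mm from the base axis. Payload 4.9 kg.
Tool frame: the origin (TCP) lies where the fingers leave the gripper's body, on its centre line; the fingertips stand 73 mm ahead of it and the grasp point (between the pads) lies 54 mm ahead of it (hold_point_z is the distance from the TCP to the grasp point, in mm); z points along the fingers, y is the line along which they close (so a half turn about z gives the same grasp; the last joint's range is limited). The gripper opens to 85 mm and grips with 20 to 120 N. Pads are 22 mm wide; open, the fingers measure 114 mm over their backs; the gripper's body (76 mm by 85 mm) begins 54 mm behind the grasp point. The pads swing forward as they close: fully open they stand 13 mm farther back than shut.
Start: joints at [-1.274, 0.326, -0.193, 1.052, 0, 1.437], TCP at [229.692, -499.76, 303.881] pointing down, gripper open.
Joint ranges: [-2.65, 2.65], [-0.97, 1.79], [-1.3, 1.35], [-1.93, 2.1], [-1.47, 1.37], [-3.14, 3.14]. Speed limits (rad/s): [2.57, 2.57, 3.14, 3.14, 3.14, 3.14].

### API

Orientations are given as a rotation vector (axis times angle).
In Python, from cell import observe, capture, close_job, hold_point_z gives the robot as it stands.
- The arm moves only by the tool move_arm, never from a script. Its argument "series" is text: rows parted by semicolons, each of 7 numbers parted by spaces: the closure, from 0 (fully open) to 1 (shut), then the shift along the tool's x, y, z as a fraction of full scale, then the turn, a rotation vector about the tool's x, y, z as a fraction of full scale. A call has 1 to 10 rows; each row shifts and turns the commanded pose from where the row before left it, along the tool's axes as they then stand; what a row does not reach is not made up. Full scale, the value 1, is 300 mm for a shift and 90 degrees for a turn. A row lasts 1/12 s, in which the tool goes at most 41.7 mm and 7.16 degrees, less where a joint would pass 70% of its speed; a pose out of reach is approached as far as the arm can. A call with a number of a shift or a turn outside -1 to 1 is refused whole. A call with a gripper value outside its range is refused whole. The fingers move at their own pace and stop on an object; the grip force is fixed at half the most. Time passes only in rows, so rows that do not move let the fingers close. It gives the time, the measured TCP pose, the force, the opening and the grip force at its end, in the units of the state.
- observe(): the state, without advancing time (a new reading comes with each control period).
- capture(name): name is "scene" or "top" or "wrist"; returns a dict with "color" (480x640x3 uint8, red, green, blue), "z_map" (480x640 float32, mm along the optical axis (not along the pixel's ray), 0 where there is no reading), "vertical_fov" (degrees; the focal length in pixels is half the picture's height over the tangent of half this angle, whatever the lens; pixels are square), "cx", "cy" (the principal point, pixels), "R" (3x3) and "t" (3): a world point X has camera coordinates R X + t; the wrist camera has in their place "hand_eye" (4x4, takes a point from camera to tool coordinates, whose origin is the TCP and whose axes are the flange's). Camera axes: x right, y down, z forward; pixel columns grow to the right and rows downward; lengths in mm; the calibration is good to about 2 mm. A picture is of the moment at which its call begins: read the wrist's pose just before it.
- close_job(): hands the job in; it is judged then, once.
The state is a dict: "time": time; "joint_pos": joint angles; "dq": joint speeds; "effort": joint torques, N m; "tool_pos": TCP position; "tool_rot": TCP orientation; "ft_force": force on the tool from outside, world axes, zero at the start; "torque": the same for the moment, N m; "width": opening from 0.0 (shut) to 1.0 (fully open); "grasp_force": force on a finger pad.
Only numpy, scipy, OpenCV 4.12 (cv2) and the standard library are available. Lean on these libraries where they do the work, as an engineer would, in place of code of your own. Each camera call takes 0.05 s, during which the arm holds its last target. There are 200 camera calls.

### The job

Fit the green-headed bobbin on the upright spindle of the polishing head: lower it in hand, without letting it fall, and turn it until its slots drop over the driving dogs and it sits fully home. Then swing the chuck sleeve by its red handle, clockwise seen from above, until the three jaws grip the bobbin's collar firmly, and let go. Leave the other two bobbins where they stand and knock nothing over.

Things in the scene. Friction and masses are not known exactly. Their poses are not given: they have to be found in the camera images.
- bobbin: The bobbin to fit: loose upright spool, 112 mm tall, about 0.3 kg, 23 mm bore right through. Origin: centre of its underside, z up. From below: steel collar 48 mm wide, 28 mm high, its lowest 12 mm cut by three slots (12 mm wide) at 0, 120, 240 degrees from the body's +x; pale flange 64 mm wide (28 to 36 mm up); black drum 48 mm wide; green head (see head).
- head (a point): Centre of the bobbin's bright green round head, 64 mm in diameter, 26 mm high (86 to 112 mm above the bobbin's underside; this point is at 100 mm): the place to grip it from above. White marks on its top lie above the slots.
- chuck: Polishing head bolted to the bench: green base plate (150 mm square, 16 mm thick) with an upright steel chuck. Origin on the upright axis at bench height, z up. A fixed steel spindle 20 mm in diameter rises from its middle to 172 mm (the last 14 mm taper to 8 mm).
- seat (a point): Centre of the brass seat at the spindle's foot, 52 mm above the bench: the bobbin's underside when fully home. On it stand three fixed brass dogs, 120 degrees apart, radial bars 7 mm wide, 10 mm high (tops at 62 mm), reaching 23 mm from the axis. Which way they point differs each time and is NOT given by any pose here: feel for it by turning the bobbin.
- handle (a point): Point on the axis of the sleeve's handle, 80 mm above the bench: a red upright peg 18 mm in diameter, 26 to 102 mm above the bench, 100 mm from the chuck's axis, on a flat arm (top at 36 mm) of the dark knurled sleeve (107 mm wide, 18 to 42 mm up). Push it, or grip it from above with the gripper's long side across the arm, clear of the mounted bobbin.
- sleeve (a joint): Turn of the sleeve in rad: 0 jaws fully open, growing clockwise seen from above, end stop 1.5. It turns stiffly (about 4 N at the handle) and stays where it is left. The jaws move in 9 mm per rad and meet a mounted bobbin's collar at about 1.0; turn on from there against the rising resistance so that they grip.
- jaw1: First chuck jaw, an aluminium block 14 mm wide, 51 to 75 mm above the bench, that slides towards the chuck's axis as the sleeve turns; the jaw faces stand 33 mm from the axis when open. Origin on the chuck's axis at bench height (when open), its x axis points outwards to the jaw.
- jaw2: Second chuck jaw, alike, 120 degrees on.
- jaw3: Third chuck jaw, alike, 240 degrees on.
- bobbin_yellow: Another bobbin standing nearby, yellow head, cork drum, 64 mm in diameter, 100 mm tall. Not to be used. Origin at the centre of its underside.
- bobbin_red: Another bobbin standing nearby, red head, grey felt drum, 64 mm in diameter, 90 mm tall. Not to be used. Origin at the centre of its underside.
- jar: Metal jar with a lid, 72 mm in diameter, 85 mm tall, a bystander. Origin at the centre of its underside.
- oil: Small white oil bottle with a green cap, 36 mm in diameter, 85 mm tall, a bystander. Origin at the centre of its underside.
- barrel: Black instrument barrel, a tube 34 mm in diameter, 65 mm tall, standing, a bystander. Origin at the centre of its underside.
- pot: Black plastic pot, 72 mm in diameter, 80 mm tall, a bystander. Origin at the centre of its underside.
Not all that is in view belongs to the job. What is shaped like the chuck but blue or purple is not meant.

How it is judged (in metres and radians):
On the way, in this order (a step that is already met when the one before it is completed fails the run):
1. the bobbin sits fully home over the dogs on the spindle, before the jaws grip it (z of bobbin in the frame of chuck between 0.045 and 0.056 m and horizontal distance between bobbin and chuck below 0.004 m and angle between bobbin's own z axis and vertical below 0.06 rad), for 0.2 s.
2. the sleeve is turned until all three jaws grip the bobbin's collar (all of step 1 and contact force between each of jaw1, jaw2, jaw3 and bobbin above 2 N), for 0.2 s.
At the end, for the whole second after the job is handed in: Green-headed bobbin upright on the spindle, within 4 mm of the axis, underside below 56 mm (home 52, on the dogs 62); each jaw presses it with over 2 N; all at rest; yellow and red bobbins within 30 mm of where they stood; they, jar, oil bottle, barrel and pot upright (all of step 2 and linear speed of bobbin below 0.02 m/s and velocity of joint sleeve below 0.05 rad/s and distance of each of bobbin_yellow, bobbin_red from where it was at the start of the episode below 0.03 m and angle between each of bobbin_yellow, bobbin_red, jar, oil, barrel, pot's own z axis and vertical below 0.3 rad); the robot touches nothing.
It fails at once if the bobbin falls down the spindle instead of being lowered (faster than 0.6 m/s on the spindle) (horizontal distance between bobbin and chuck below 0.012 m and z of bobbin in the frame of chuck below 0.165 m and linear speed of bobbin above 0.6 m/s).
It fails at once if the yellow or red bobbin is shifted by more than 30 mm (distance of any of bobbin_yellow, bobbin_red from where it was at the start of the episode above 0.03 m).
It fails at once if another bobbin, the jar, oil bottle, barrel or pot is knocked over (angle between any of bobbin_yellow, bobbin_red, jar, oil, barrel, pot's own z axis and vertical above 0.6 rad).
It also fails if it takes over 67 s, if anything falls off the work surface, if the arm or the gripper's body presses on something with over 40 N, if the wrist force passes 120 N, or if a joint passes its speed limit or range.

## Working session

There is one attempt and no reset: what is moved stays moved. The work goes in short steps, Python scripts to look and compute and a tool call to move; the robot and the scene stay as the last step left them, time stands still between calls to the robot, and variables do not carry over. Pictures are saved under pics/ and viewed, at most 10 in all, crops included, and the job is handed in when it is done.

Besides the shell and the picture viewer there is one more tool, called after "Emit:" as a command line: name --argument value ..., lists and objects as JSON in quotes. move_arm: Moves the arm, as the interface text tells. Its arguments: {"type":"object","properties":{"series":{"type":"string"}},"required":["series"]}

```bash
ls; mkdir -p pics; cat > h.py <<'E'
import numpy as np, cv2
from cell import observe, capture, close_job, hold_point_z
from scipy.spatial.transform import Rotation as Rn
def cam(n):
    s=observe(); c=capture(n)
    f=240/np.tan(np.radians(c["vertical_fov"])/2)
    c["f"]=f
    if n=="wrist":
        H=np.array(c["hand_eye"]); Rt=Rn.from_rotvec(s["tool_rot"]).as_matrix()
        c["A"]=Rt@H[:3,:3]; c["o"]=Rt@H[:3,3]+np.array(s["tool_pos"])
    else:
        R=np.array(c["R"]); c["A"]=R.T; c["o"]=-R.T@np.array(c["t"])
    return c
def ray(c,u,v): return c["A"]@np.array([(u-c["cx"])/c["f"],(v-c["cy"])/c["f"],1.])
def onz(c,u,v,z):
    d=ray(c,u,v); return c["o"]+d*(z-c["o"][2])/d[2]
def pt(c,u,v,z=None):
    z=c["z_map"][int(v),int(u)] if z is None else z
    return c["o"]+ray(c,u,v)*z
def pts(c):
    v,u=np.mgrid[0:480,0:640]; d=np.stack([(u-c["cx"])/c["f"],(v-c["cy"])/c["f"],np.ones_like(u,float)],-1)*c["z_map"][...,None]
    return d@c["A"].T+c["o"]
def save(c,n): cv2.imwrite("pics/"+n,cv2.cvtColor(c["color"],cv2.COLOR_RGB2BGR))
E
python3 - <<'E'
from h import *
import pickle
for n in("scene","top"):
    c=cam(n); save(c,n+"0.png"); pickle.dump(c,open(n+".pkl","wb")); print(n,c["o"],c["f"],c["A"][:,2])
s=observe();print(s); print(hold_point_z)
E
```

```text
pics
scene [1184.44241929 -157.59246796  900.44991319] 554.6133408691005 [-0.64006912  0.18797788 -0.744967  ]
top [ 437.56528506   24.15801133 1173.8447983 ] 520.9437036036923 [ 0.04275702  0.00628429 -0.99906574]
{'time': 0.1, 'joint_pos': array([-1.27419398e+00,  3.26906604e-01, -1.93509096e-01,  1.05201690e+00,
        1.10950892e-05,  1.43664965e+00]), 'dq': array([-0.00044136, -0.00372019,  0.00064392, -0.00100259, -0.00174372,
        0.00049306]), 'effort': array([ 1.07996631e-03, -4.44238079e+01,  2.63038802e+01,  7.86452933e-03,
       -1.63739865e-04, -1.79091622e-06]), 'tool_pos': array([ 229.56696427, -499.32963446,  303.15042434]), 'tool_rot': array([-3.06741655e+00, -6.71051384e-01,  1.91076723e-04]), 'ft_force': array([-0.0441941 , -0.21882506, -0.74670981]), 'torque': array([ 0.01558546, -0.04667316,  0.00153158]), 'grasp_force': 0.0, 'width': 0.9984098943057487}
53.900000000000006
```

View pics/scene0.png

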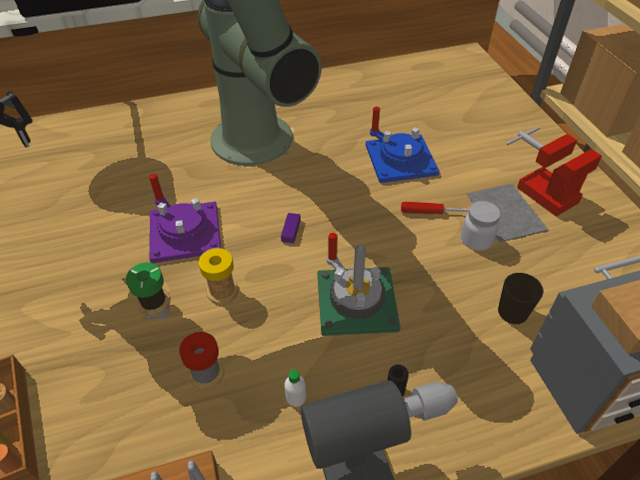

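View pics/top0.png

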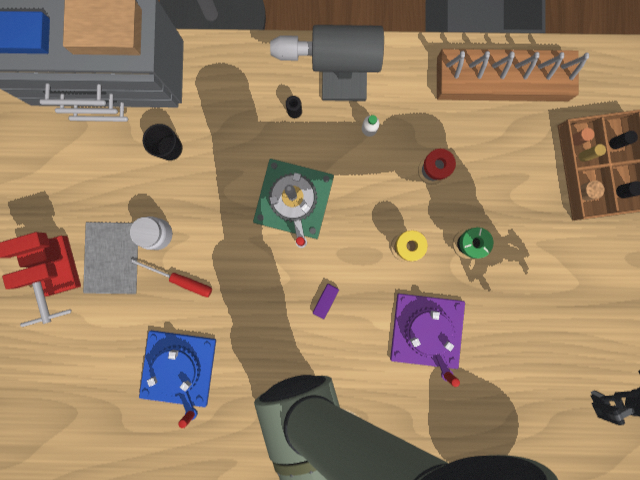

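The scene view shows the robot from ahead. The candidates and the ones that fit:

| Thing | Scene px | Top px | Verdict |
|---|---|---|---|
| Green-headed bobbin | (145,280) | (475,243) | fits: green head, white marks, black drum |
| Yellow bobbin | (216,265) | (412,246) | not meant |
| Red bobbin | (199,350) | (438,164) | not meant |
| Oil bottle, green cap | (295,385) | (371,122) | not meant |
| Green chuck | (358,290) | (292,197) | fits: green plate with steel spindle |
| Purple chuck | (183,230) | (428,330) | wrong colour |
| Blue chuck | (402,150) | (177,368) | wrong colour |

Next I'll measure these and confirm with an enlarged crop.

```bash
python3 - <<'E'
from h import *
import pickle
T=pickle.load(open("top.pkl","rb"));S=pickle.load(open("scene.pkl","rb"))
def crop(c,x0,y0,w,h,k): return cv2.resize(cv2.cvtColor(c["color"][y0:y0+h,x0:x0+w],cv2.COLOR_RGB2BGR),(w*k,h*k),interpolation=cv2.INTER_CUBIC)
a=crop(T,440,205,75,75,5);b=crop(T,245,150,95,110,4)
im=np.zeros((440,800,3),np.uint8);im[:375,:375]=a;im[:440,400:780]=b;cv2.imwrite("pics/crop.png",im)
def blob(c,hs,near,r=35,vmin=40):
    h=cv2.cvtColor(c["color"],cv2.COLOR_RGB2HSV); m=cv2.inRange(h,(hs[0],130,vmin),(hs[1],255,255))
    w=np.zeros_like(m);cv2.circle(w,near,r,255,-1);return m&w
for nm,hs,tn,sn in(("green",(50,80),(475,243),(145,280)),("yellow",(22,34),(412,246),(216,265)),("red",(0,8),(438,164),(199,350)),("handle",(0,8),(300,238),(333,245)),):
    for c,n,l in((T,tn,"T"),(S,sn,"S")):
        m=blob(c,hs,n,28 if nm!="handle" else 18); P=pts(c)[m>0]; P=P[c["z_map"][m>0]>0]
        top=P[P[:,2]>np.percentile(P[:,2],95)-6]
        (cx,cy),rr=cv2.minEnclosingCircle(top[:,:2].astype(np.float32))
        print(nm,l,len(P),"ztop",np.percentile(P[:,2],95).round(1),"top mean",top.mean(0).round(1),"circ",round(cx,1),round(cy,1),round(rr,1))
# spindle/ chuck
for c,n,l in((T,(292,197),"T"),(S,(358,270),"S")):
    P=pts(c); ref=onz(T,292,197,100)
    q=P[(np.hypot(P[...,0]-ref[0],P[...,1]-ref[1])<60)&(P[...,2]>95)&(c["z_map"]>0)]
    k=q[np.hypot(*(q[:,:2]-np.median(q[:,:2],0)).T)<20]
    print("spindle",l,len(k),k.mean(0).round(1),k[:,2].max().round(1), k[:,:2].min(0),k[:,:2].max(0))
for nm,uv in(("green",(475,243)),("chuck",(292,197))): print(nm,onz(T,*uv,112))
# bench level at few
P=pts(T);print("bench",P[280:300,240:260,2].mean())
E
```

```text
green T 522 ztop 115.9 top mean [ 479.8 -290.   113.2] circ 481.8 -291.1 31.2
green S 914 ztop 112.7 top mean [ 487.7 -291.3  110.6] circ 487.0 -291.3 33.6
yellow T 697 ztop 104.1 top mean [ 473.8 -161.   101.2] circ 474.0 -161.1 31.8
yellow S 905 ztop 100.9 top mean [ 480.1 -159.5   98.7] circ 478.3 -159.5 33.0
red T 700 ztop 94.0 top mean [ 646.2 -220.9   91.1] circ 646.3 -220.7 31.7
red S 1156 ztop 91.2 top mean [ 653.1 -219.9   88.9] circ 651.4 -219.0 32.5
handle T 57 ztop 105.0 top mean [479.4  69.3 102.6] circ 479.2 69.6 8.4
handle S 208 ztop 101.5 top mean [486.1  70.3  99.8] circ 485.6 70.4 9.2
spindle T 119 [574.   88.1 152.1] 174.9 [566.72414601  79.83393261] [585.94087121  97.59258721]
spindle S 317 [587.8  88.8 137. ] 173.9 [575.94126755  80.99105279] [593.71804479  99.79412458]
green [ 480.35424682 -288.09899843  112.        ]
chuck [568.26685973  86.39741369 112.        ]
bench 3.858114188822322
```

View pics/crop.png

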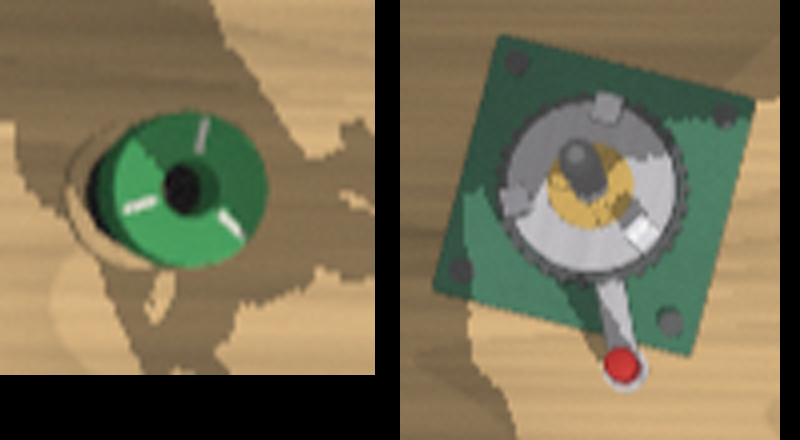

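The crop confirms it. On the left is the green head with three white marks, at about -13, 109 and -133 deg yaw. On the right is the green plate with its spindle, brass seat, three jaws and red handle at crop (622,367). Next I'll fly above the bobbin for wrist views.

Emit:
move_arm --series "0 0.106 -0.028 0 0 0 0;0 0.132 -0.035 0 0 0 0;0 0.132 -0.035 0 0 0 0;0 0.132 -0.035 0 0 0 0;0 0.132 -0.035 0 0 0 0;0 0.132 -0.035 0 0 0 0;0 0.132 -0.035 0 0 0 0;0 0.106 -0.028 0 0 0 0;0 0.053 -0.014 0 0 0 0;0 0 0 0 0 0 0"

```text
time: 0.93
tool_pos: [485.0, -288.3, 303.4]
tool_rot: [-3.066, -0.679, -0.001]
ft_force: [-0.6, -0.5, -0.4]
width: 1.003
grasp_force: 0.0
```

Emit:
move_arm --series "0 0 0 0 0 0 -0.05;0 0 0 0 0 0 -0.079;0 0 0 0 0 0 -0.079;0 0 0 0 0 0 -0.079;0 0 0 0 0 0 -0.079;0 0 0 0 0 0 -0.079;0 0 0 0 0 0 -0.079;0 0 0 0 0 0 -0.079;0 0 0 0 0 0 -0.079;0 0 0 0 0 0 -0.044"

```text
time: 1.77
tool_pos: [481.8, -291.6, 303.5]
tool_rot: [-2.216, -2.226, 0.001]
ft_force: [0.1, 1.4, 0.3]
width: 1.002
grasp_force: 0.0
```

Emit:
move_arm --series "0 0 0 0 0 0 0;0 0 0 0 0 0 0"

```text
time: 1.93
tool_pos: [482.1, -291.5, 303.6]
tool_rot: [-2.224, -2.218, 0.001]
ft_force: [0.4, 0.1, 0.2]
width: 0.999
grasp_force: 0.0
```

```bash
python3 - <<'E'
from h import *
import pickle
c=cam("wrist"); save(c,"w1.png"); pickle.dump(c,open("w1.pkl","wb")); print(c["o"],c["A"],c["hand_eye"],c["f"])
s=observe();print(s["tool_pos"],s["tool_rot"],s["joint_pos"],s["ft_force"])
E
```

```text
[ 481.9030889  -224.0181219   373.60888012] [[ 9.99996211e-01 -2.37965541e-03 -1.38414256e-03]
 [-2.66303354e-03 -9.63616136e-01 -2.67276729e-01]
 [-6.97755593e-04  2.67279402e-01 -9.63618822e-01]] [[-1.80819332e-04 -9.63560294e-01 -2.67491173e-01  6.74807184e+01]
 [ 9.99999984e-01 -1.70498642e-04 -6.18099196e-05 -3.95584305e-01]
 [ 1.39507026e-05 -2.67491180e-01  9.63560309e-01 -6.99760200e+01]
 [ 0.00000000e+00  0.00000000e+00  0.00000000e+00  1.00000000e+00]] 336.6999641970356
[ 482.22474856 -291.39997122  303.6429355 ] [-2.22346155e+00 -2.21863886e+00  4.04821990e-04] [-6.74484593e-01  3.51553121e-01 -1.56504150e-01  1.06331586e+00
 -1.94514694e-04  8.98483141e-01] [-0.07526226 -0.24809367  0.163633  ]
```

View pics/w1.png

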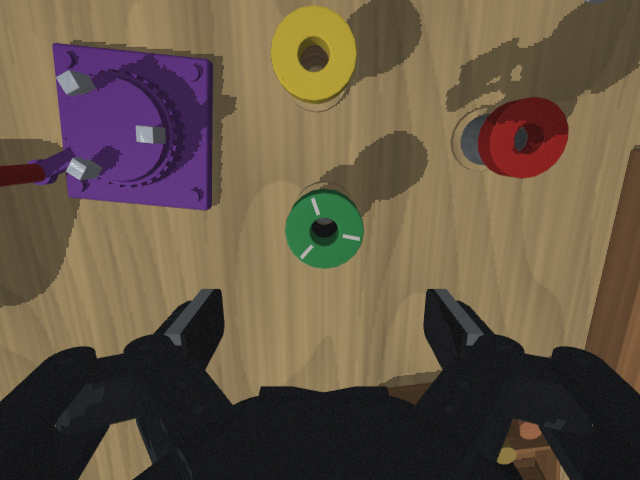

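Wrist view: the green head is centred at (324,229) with white marks at (314,206), (351,238) and (307,251). Next is the chuck view.

Emit:
move_arm --series "0 0.1 0.026 0 0 0 0;0 0.13 0.034 0 0 0 0;0 0.13 0.034 0 0 0 0;0 0.13 0.034 0 0 0 0;0 0.13 0.034 0 0 0 0;0 0.13 0.034 0 0 0 0;0 0.13 0.034 0 0 0 0;0 0.13 0.034 0 0 0 0;0 0.13 0.034 0 0 0 0;0 0.123 0.028 0 0 0 0"

```text
time: 2.82
tool_pos: [580.7, 89.9, 303.9]
tool_rot: [2.222, 2.22, 0.0]
ft_force: [1.3, -0.5, -0.7]
width: 0.997
grasp_force: 0.0
```

Emit:
move_arm --series "0 0 0 0 0 0 0;0 0 0 0 0 0 0;0 0 0 0 0 0 0"

```text
time: 3.07
tool_pos: [580.1, 87.6, 303.6]
tool_rot: [-2.221, -2.221, 0.002]
ft_force: [0.3, 0.1, -0.9]
width: 0.999
grasp_force: 0.0
```

```bash
python3 - <<'E'
from h import *
import pickle
c=cam("wrist"); save(c,"w2.png"); pickle.dump(c,open("w2.pkl","wb")); print(c["o"])
c=pickle.load(open("w1.pkl","rb"))
h=cv2.cvtColor(c["color"],cv2.COLOR_RGB2HSV); m=cv2.inRange(h,(50,100,40),(85,255,255))
P=pts(c)
n,l,st,ce=cv2.connectedComponentsWithStats(m); i=1+st[1:,4].argmax(); mm=(l==i)
q=P[mm];zt=np.percentile(q[:,2],50);q=q[q[:,2]>zt-5];print(st[i],zt)
(e,ax,an)=cv2.fitEllipse(cv2.convexHull(np.argwhere(mm)[:,::-1].astype(np.int32)))
(cx,cy),r=cv2.minEnclosingCircle(q[:,:2].astype(np.float32));print("circ",cx,cy,r,"ell",e,onz(c,*e,112),ax)
ctr=np.array([cx,cy])
x,y,w,hh=st[i][:4]
wm=(c["color"].min(-1)>130)&(cv2.dilate(mm.astype(np.uint8),np.ones((5,5)))>0)
n,l,st,ce=cv2.connectedComponentsWithStats(wm.astype(np.uint8))
for k in range(1,n):
    if st[k,4]>8:
        p=onz(c,*ce[k],112)[:2]-onz(c,*e,112)[:2];print(st[k,4],ce[k],np.degrees(np.arctan2(p[1],p[0])),np.hypot(*p))
for hs in((20,34),(0,6)):
    pass
E
```

```text
[579.76510498 155.15634001 373.53232277]
[ 285  189   79   80 4180] 111.93499269097404
circ 481.9063720703125 -274.00018310546875 49.982154846191406 ell (323.9822692871094, 228.54898071289062) [ 481.9704372  -290.12507847  112.        ] (77.80642700195312, 79.0259780883789)
61 [315.04918033 206.        ] 110.88618947178445 19.596737993060717
63 [351.0952381  237.19047619] -18.334372676715844 23.028878564824225
59 [306.28813559 251.3220339 ] -127.13145669228476 24.002608819814967
```

View pics/w2.png

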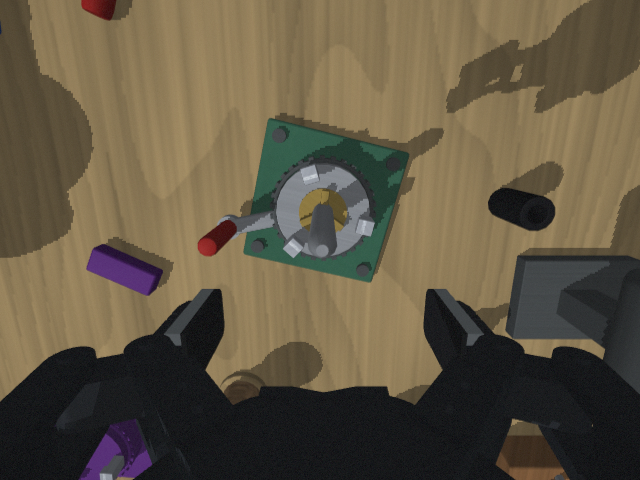

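Wrist view of the chuck: spindle tip at (322,251), seat near (322,212), jaws at (310,173), (365,227) and (293,247), handle top at (207,247). I'll measure these and enlarge the brass seat.

```bash
python3 - <<'E'
from h import *
import pickle
c=pickle.load(open("w2.pkl","rb")); P=pts(c); Z=P[...,2]; v=c["z_map"]>0
print(Z[v].min())
d=np.hypot(P[...,0]-580,P[...,1]-88)
for a,b in((165,180),(150,165),(130,150),(100,130),(80,100)):
    m=v&(d<25)&(Z>a)&(Z<b); q=P[m]; print(a,len(q),q.mean(0).round(1) if len(q) else "", q.min(0).round(1) if len(q) else"",q.max(0).round(1)if len(q) else"")
h=cv2.cvtColor(c["color"],cv2.COLOR_RGB2HSV)
m=cv2.inRange(h,(18,100,60),(32,255,255))>0
m&=v&(d<40)&(Z<70)&(Z>45)
q=P[m];print("brass",len(q),q.mean(0),cv2.minEnclosingCircle(q[:,:2].astype(np.float32)),np.percentile(Z[m],[5,50,95]))
# jaws
m=v&(Z>70)&(Z<80)&(d<70)&(d>25);n,l,st,ce=cv2.connectedComponentsWithStats(m.astype(np.uint8))
for k in range(1,n):
    if st[k,4]>30: p=P[l==k].mean(0);print("jaw",p,d[l==k].mean(),np.degrees(np.arctan2(p[1]-88,p[0]-580)),st[k,4])
m=v&(Z>96)&(Z<106)&(np.hypot(P[...,0]-482,P[...,1]-70)<25);print("handle top",P[m].mean(0),cv2.minEnclosingCircle(P[m][:,:2].astype(np.float32)))
c1=cv2.cvtColor(c["color"][175:265,275:375],cv2.COLOR_RGB2BGR)
cv2.imwrite("pics/seat.png",np.clip(cv2.resize(c1,(800,720),interpolation=cv2.INTER_CUBIC)[:600]*1.4,0,255).astype(np.uint8))
# green plate corner centre
m=((cv2.inRange(h,(65,80,30),(95,255,255))>0)&(np.hypot(P[...,0]-580,P[...,1]-88)<115)&v&(Z<25))
r=cv2.minAreaRect(P[m][:,:2].astype(np.float32));print("plate",r,np.median(Z[m]))
E
```

```text
-3.4025684335023243
165 335 [578.6  91.5 169.6] [571.5  84.2 165. ] [585.1  97.4 173.6]
150 387 [578.7  94.5 159.9] [569.   81.  150.1] [588.  100.2 165. ]
130 157 [578.5  97.9 140.4] [568.7  91.2 130.2] [588.  100.3 149.9]
100 182 [578.5  98.  116.4] [568.8  91.6 100. ] [587.8 100.1 130. ]
80 99 [578.6  98.   90.6] [568.7  91.4  80.5] [587.8 100.   99.9]
brass 1098 [578.73910238  95.62990605  54.47109092] ((578.6290893554688, 89.99346923828125), 23.216644287109375) [51.04540407 52.36031625 62.53716045]
jaw [567.37504697 128.46006265  74.90602124] 42.579489978617715 107.32974584470523 278
jaw [617.19960564  81.24507575  74.72473885] 38.038286856630876 -10.291963615039174 262
jaw [551.30919893  61.76475319  74.74454315] 39.09298308691506 -137.55979229743463 248
handle top [481.82385955  71.21832128 101.28228115] ((481.0569763183594, 70.6610107421875), 8.860664367675781)
plate ((578.6472778320312, 90.34794616699219), (147.95484924316406, 148.8269805908203), 76.46857452392578) 16.0456504548674
```

View pics/seat.png

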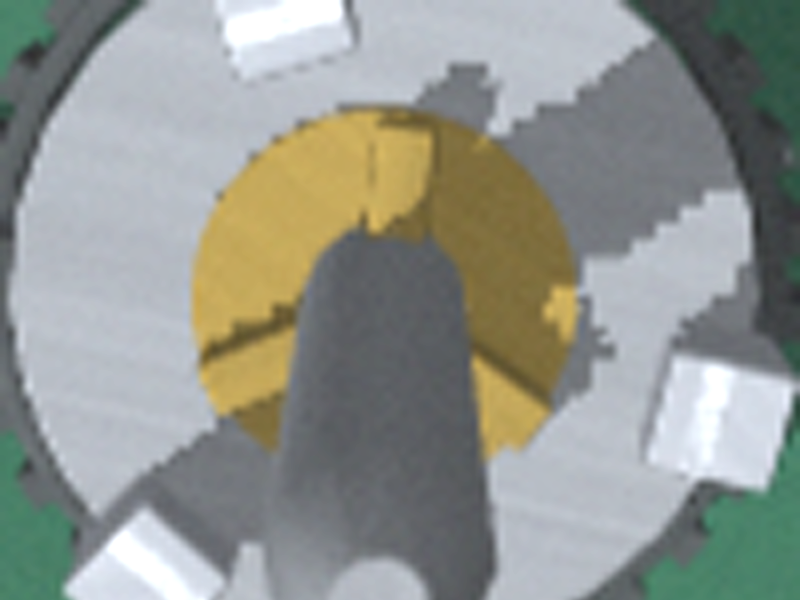

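The seat crop shows the three brass dogs pointing roughly +85, -155 and -35 deg. I'll measure them from the depth map, and the bobbin top the same way.

```bash
python3 - <<'E'
from h import *
import pickle
c=pickle.load(open("w2.pkl","rb")); P=pts(c); Z=P[...,2]; v=c["z_map"]>0
C=np.array([578.65,90.2])
D=P[...,:2]-C; d=np.hypot(D[...,0],D[...,1]); m=v&(d<24)&(d>12)&(Z>60.5)&(Z<65)
n,l,st,ce=cv2.connectedComponentsWithStats(m.astype(np.uint8))
for k in range(1,n):
    if st[k,4]>8: q=D[l==k].mean(0);print(st[k,4],np.degrees(np.arctan2(q[1],q[0])),np.hypot(*q))
a=np.arctan2(D[m][:,1],D[m][:,0]);print("phase",np.degrees(np.angle(np.exp(3j*a).mean()))/3)
c=pickle.load(open("w1.pkl","rb")); P=pts(c); Z=P[...,2]
m=(c["z_map"]>0)&(Z>109)&(Z<115)&(np.hypot(P[...,0]-482,P[...,1]+292)<45)
q=P[m][:,:2].astype(np.float32);print("bobbin",cv2.minEnclosingCircle(q),len(q),np.median(Z[m]))
C=np.array(cv2.minEnclosingCircle(q)[0])
w=m&(c["color"].min(-1)>120);D=P[w][:,:2]-C;a=np.arctan2(D[:,1],D[:,0]);print("marks",np.degrees(np.angle(np.exp(3j*a).mean()))/3,abs(np.exp(3j*a).mean()))
h=observe();print(h["tool_pos"],h["joint_pos"])
E
```

```text
83 82.61549057820616 17.209543343716483
76 -157.5449144860435 17.520994892726584
69 -35.89890764368918 18.07191203791435
phase -36.92478650083829
bobbin ((482.032958984375, -292.6106262207031), 31.805927276611328) 4086 112.02225594947618
marks -11.6078442987569 0.9921774756336718
[580.13191585  86.95047158 303.7172197 ] [ 2.31801111e-02  3.94677926e-01 -9.21014435e-02  1.08458456e+00
 -5.16040679e-04  1.59515113e+00]
```

Bobbin at (482.0, -292.6), top 112.0 mm, marks at -11.6 deg. Chuck axis at (578.6, 90.2), dogs at -37 deg. The bobbin therefore needs about +25 deg about tool z (down). I'll go back and pick it.

Emit:
move_arm --series "0 -0.1 -0.026 0 0 0 0;0 -0.13 -0.034 0 0 0 0;0 -0.13 -0.034 0 0 0 0;0 -0.13 -0.034 0 0 0 0;0 -0.13 -0.034 0 0 0 0;0 -0.13 -0.034 0 0 0 0;0 -0.13 -0.034 0 0 0 0;0 -0.13 -0.034 0 0 0 0;0 -0.13 -0.034 0 0 0 0;0 -0.125 -0.029 0 0 0 0"

```text
time: 3.95
tool_pos: [480.0, -295.0, 304.2]
tool_rot: [2.225, 2.217, -0.0]
ft_force: [0.8, -0.2, -0.2]
width: 1.002
grasp_force: 0.0
```

Emit:
move_arm --series "0 0 0 0 0 0 0;0 0 0 0 0 0 0;0 0 0 0.05 0 0 0;0 0 0 0.05 0 0 0;0 0 0 0.05 0 0 0;0 0 0 0 0 0 0;0 0 0 0 0 0 0;0 0 0 0 0 0 0"

```text
time: 4.62
tool_pos: [482.6, -291.3, 259.8]
tool_rot: [2.22, 2.222, 0.0]
ft_force: [-0.3, -0.1, 0.7]
width: 1.003
grasp_force: 0.0
```

Emit:
move_arm --series "0 -0.004 -0.002 0.06 0 0 0;0 0 0 0.07 0 0 0;0 0 0 0.07 0 0 0;0 0 0 0.07 0 0 0;0 0 0 0.05 0 0 0;0 0 0 0.033 0 0 0;0 0 0 0 0 0 0;0 0 0 0 0 0 0;0 0 0 0 0 0 0"

```text
time: 5.37
tool_pos: [482.6, -293.3, 154.3]
tool_rot: [2.219, 2.22, 0.0]
ft_force: [0.3, 0.2, -0.4]
width: 1.0
grasp_force: 0.0
```

Emit:
move_arm --series "1 0 0 0 0 0 0;1 0 0 0 0 0 0;1 0 0 0 0 0 0;1 0 0 0 0 0 0;1 0 0 0 0 0 0;1 0 0 0 0 0 0;1 0 0 0 0 0 0;1 0 0 0 0 0 0;1 0 0 0 0 0 0;1 0 0 0 0 0 0"

```text
time: 6.2
tool_pos: [482.5, -293.5, 154.4]
tool_rot: [2.219, 2.22, 0.0]
ft_force: [-0.5, -0.6, 5.6]
width: 0.72
grasp_force: 66.9
```

Emit:
move_arm --series "1 0 0 -0.03 0 0 0;1 0 0 -0.06 0 0 0;1 0 0 -0.08 0 0 0;1 0 0 -0.09 0 0 0;1 0 0 -0.09 0 0 0;1 0 0 -0.09 0 0 0;1 0 0 -0.09 0 0 0;1 0 0 -0.08 0 0 0;1 0 0 -0.06 0 0 0;1 0 0 -0.03 0 0 0"

```text
time: 7.03
tool_pos: [482.0, -292.9, 365.9]
tool_rot: [2.219, 2.22, 0.001]
ft_force: [0.2, -0.3, -4.0]
width: 0.722
grasp_force: 66.5
```

Emit:
move_arm --series "1 0.06 0.016 0 0 0 0.03;1 0 0 0 0 0 0.05;1 0 0 0 0 0 0.05;1 0 0 0 0 0 0.05;1 0 0 0 0 0 0.05;1 0 0 0 0 0 0.05;1 0 0 0 0 0 0;1 0 0 0 0 0 0"

```text
time: 7.7
tool_pos: [486.2, -274.5, 362.2]
tool_rot: [-2.649, -1.686, 0.001]
ft_force: [0.1, -1.0, -5.6]
width: 0.718
grasp_force: 66.5
```

```bash
python3 - <<'E'
from h import *
import pickle
c=cam("wrist"); save(c,"w3.png"); s=observe();print(s["tool_pos"],s["tool_rot"],s["ft_force"],s["width"])
M=Rn.from_rotvec(s["tool_rot"]).as_matrix();print(M.round(3))
P=pts(c);Z=P[...,2]
h=cv2.cvtColor(c["color"],cv2.COLOR_RGB2HSV); m=(cv2.inRange(h,(50,100,30),(85,255,255))>0)&(np.hypot(P[...,0]-s["tool_pos"][0],P[...,1]-s["tool_pos"][1])<45)&(Z>200)
print(m.sum()); 
if m.sum()>50:
    q=P[m];print(np.percentile(q[:,2],[5,50,95]));q=q[q[:,2]>np.percentile(q[:,2],90)-3];print(cv2.minEnclosingCircle(q[:,:2].astype(np.float32)))
for n in("top","scene"):
    c=cam(n);P=pts(c);h=cv2.cvtColor(c["color"],cv2.COLOR_RGB2HSV)
    m=(cv2.inRange(h,(50,120,30),(85,255,255))>0)&(P[...,2]>180)&(c["z_map"]>0);print(n,m.sum(),P[m].mean(0) if m.sum() else"",P[m].min(0) if m.sum() else"",P[m].max(0)if m.sum() else"")
E
```

```text
[ 486.31352408 -274.56248526  362.41012619] [-2.64951878e+00 -1.68557192e+00  7.31850956e-04] [-0.05733217 -0.75846873 -3.20319893] 0.7168761703659596
[[ 0.424  0.906 -0.001]
 [ 0.906 -0.424  0.001]
 [ 0.    -0.001 -1.   ]]
19379
[302.84758699 319.57312465 320.6418945 ]
((486.23626708984375, -273.6407165527344), 31.994213104248047)
top 481 [ 491.37949091 -256.06406099  318.11077656] [ 464.14889628 -284.44835481  266.1357763 ] [ 518.31654944 -241.91887804  325.70227605]
scene 865 [ 498.51238477 -263.17562259  314.81275588] [ 456.08705778 -297.95106992  294.34446297] [ 543.98162919 -241.44114956  375.60816627]
```

View pics/w3.png

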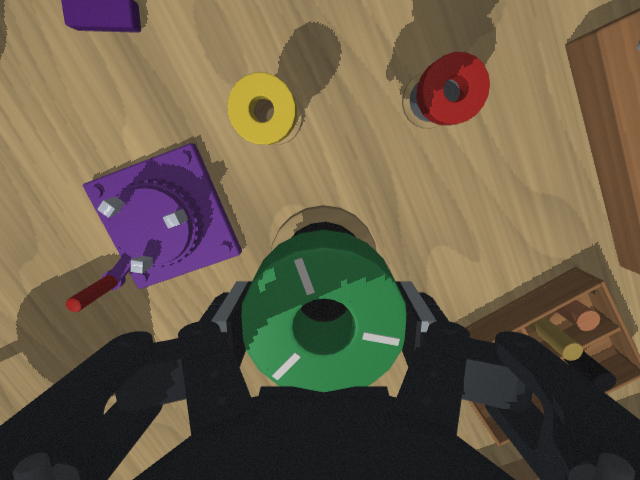

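The bobbin is held level: head centre at px (324,310), offset 0.8 mm from the tool axis, underside 154 mm below the TCP. I'll carry it over the spindle.

Emit:
move_arm --series "1 0.05 -0.0095 0 0 0 0;1 0.1 -0.019 0 0 0 0;1 0.125 -0.024 0 0 0 0;1 0.134 -0.0255 0 0 0 0;1 0.134 -0.0255 0 0 0 0;1 0.134 -0.0255 0 0 0 0;1 0.134 -0.0255 0 0 0 0;1 0.134 -0.0255 0 0 0 0;1 0.134 -0.0255 0 0 0 0;1 0.1 -0.019 0 0 0 0"

```text
time: 8.68
tool_pos: [576.4, 77.2, 363.0]
tool_rot: [-2.649, -1.687, -0.001]
ft_force: [0.0, -0.2, -3.8]
width: 0.717
grasp_force: 66.5
```

Emit:
move_arm --series "1 0.05 -0.0105 0 0 0 0;1 0 0 0 0 0 0;1 0 0 0 0 0 0;1 0 0 0 0 0 0"

```text
time: 9.02
tool_pos: [579.5, 88.3, 362.8]
tool_rot: [2.652, 1.684, -0.001]
ft_force: [0.6, -0.5, -4.9]
width: 0.716
grasp_force: 66.5
```

```bash
cat > see.py <<'E'
from h import *
c=cam("wrist"); s=observe();print(s["tool_pos"],s["ft_force"],s["width"])
M=Rn.from_rotvec(s["tool_rot"]).as_matrix();print(M.round(3)[:,0])
P=pts(c);Z=P[...,2]
h=cv2.cvtColor(c["color"],cv2.COLOR_RGB2HSV); m=(cv2.inRange(h,(50,100,30),(85,255,255))>0)&(np.hypot(P[...,0]-s["tool_pos"][0],P[...,1]-s["tool_pos"][1])<45)&(Z>120)
zt=np.percentile(Z[m],75);t=(np.abs(Z-zt)<4)&(np.hypot(P[...,0]-s["tool_pos"][0],P[...,1]-s["tool_pos"][1])<36);q=P[m&t];C,r=cv2.minEnclosingCircle(q[:,:2].astype(np.float32))
w=t&(c["color"].min(-1)>90)&(h[...,1]<60);D=P[w][:,:2]-np.array(C);a=np.arctan2(D[:,1],D[:,0]);k=np.hypot(*D.T)<29;a=a[k]
print("top",C,r,"underside",zt-112,"marks",np.degrees(np.angle(np.exp(3j*a).mean()))/3,abs(np.exp(3j*a).mean()),k.sum())
A=np.c_[q[:,:2]-C,np.ones(len(q))];print("slope",np.linalg.lstsq(A,q[:,2],rcond=None)[0])
E
python3 see.py
```

```text
[579.49517363  87.9273994  362.88979636] [-0.2812895  -0.43706667 -4.12259834] 0.7182180670906412
[ 0.426  0.905 -0.001]
top (579.3787231445312, 88.88375854492188) 32.262351989746094 underside 208.600112404293 marks -36.74554268286914 0.9914601316957443 827
slope [-2.85786196e-03 -2.26270998e-03  3.20229797e+02]
```

Emit:
move_arm --series "1 0.003 -0.004 0.02 0 0 0;1 0 0 0.03 0 0 0;1 0 0 0.03 0 0 0;1 0 0 0.03 0 0 0;1 0 0 0.03 0 0 0;1 0 0 0.02 0 0 0;1 0 0 0 0 0 0;1 0 0 0 0 0 0"

```text
time: 9.73
tool_pos: [578.7, 90.2, 314.4]
tool_rot: [-2.652, -1.684, 0.002]
ft_force: [0.6, -0.0, -4.2]
width: 0.717
grasp_force: 66.5
```

```bash
python3 see.py
```

```text
[579.07738902  90.18926265 315.00516245] [ 0.3813664   0.30984482 -3.32699135] 0.7171310418726887
[ 0.425  0.905 -0.   ]
top (578.5879516601562, 91.01079559326172) 32.03725051879883 underside 160.21701603767008 marks -36.79131037474529 0.9912597916188924 828
slope [-3.70980413e-03 -1.43145646e-03  2.71837853e+02]
```

Emit:
move_arm --series "1 -0.002 0.001 0.015 0 0 0;1 0 0 0.025 0 0 0;1 0 0 0.025 0 0 0;1 0 0 0.025 0 0 0;1 0 0 0.02 0 0 0;1 0 0 0 0 0 0"

```text
time: 10.28
tool_pos: [578.1, 89.5, 280.0]
tool_rot: [-2.651, -1.683, 0.004]
ft_force: [-0.1, 0.5, -4.1]
width: 0.718
grasp_force: 66.5
```

No contact force. On down to just above the dogs (62 mm).

Emit:
move_arm --series "1 0 0 0.025 0 0 0;1 0 0 0.025 0 0 0;1 0 0 0.025 0 0 0;1 0 0 0.025 0 0 0;1 0 0 0.025 0 0 0;1 0 0 0.025 0 0 0;1 0 0 0.015 0 0 0;1 0 0 0 0 0 0;1 0 0 0 0 0 0"

```text
time: 11.03
tool_pos: [578.9, 89.5, 232.2]
tool_rot: [-2.652, -1.684, 0.001]
ft_force: [0.4, -0.7, -4.6]
width: 0.723
grasp_force: 66.5
```

```bash
python3 see.py
```

```text
[579.15785397  89.52487533 232.62016983] [-0.06556867 -0.86034339 -3.23384383] 0.716092103082456
[0.425 0.905 0.   ]
top (578.7103271484375, 90.24160766601562) 32.25308609008789 underside 77.99578946540069 marks -36.77108238612897 0.9911762097867333 823
slope [-2.91856944e-03 -1.83003133e-03  1.89622591e+02]
```

Underside at 78 mm, centred on the axis, marks at -36.8 deg against dogs at -37. Lowering gently now.

Emit:
move_arm --series "1 0 0 0.015 0 0 0;1 0 0 0.015 0 0 0;1 0 0 0.015 0 0 0;1 0 0 0.01 0 0 0;1 0 0 0 0 0 0;1 0 0 0 0 0 0"

```text
time: 11.58
tool_pos: [578.8, 89.5, 215.6]
tool_rot: [-2.652, -1.684, 0.001]
ft_force: [0.1, 0.2, -3.4]
width: 0.72
grasp_force: 66.5
```

Emit:
move_arm --series "1 0 0 0.01 0 0 0;1 0 0 0.01 0 0 0;1 0 0 0.006 0 0 0;1 0 0 0 0 0 0;1 0 0 0 0 0 0"

```text
time: 12.0
tool_pos: [578.9, 89.5, 208.0]
tool_rot: [-2.652, -1.684, 0.0]
ft_force: [0.0, -0.1, -2.9]
width: 0.72
grasp_force: 66.5
```

```bash
python3 see.py
```

```text
[578.99131179  89.51392635 208.14332002] [ 0.10316247  0.2939698  -3.11123393] 0.7160898313175774
[ 0.425  0.905 -0.   ]
top (578.6312866210938, 90.44567108154297) 32.180721282958984 underside 53.8682527415132 marks -37.605767449878364 0.8262520745965342 921
slope [-2.83416235e-03 -1.96435324e-03  1.65461626e+02]
```

The slots have dropped over the dogs: underside at 54 mm, below the 62 mm dog tops, with no resistance. Lowering the last 2 mm to contact.

Emit:
move_arm --series "1 0 0 0.004 0 0 0;1 0 0 0.003 0 0 0;1 0 0 0.002 0 0 0;1 0 0 0 0 0 0;1 0 0 0 0 0 0;1 0 0 0 0 0 0"

```text
time: 12.55
tool_pos: [579.2, 89.6, 206.4]
tool_rot: [2.652, 1.684, 0.002]
ft_force: [-2.8, 0.9, 5.4]
width: 0.714
grasp_force: 67.4
```

Seat contact felt: the vertical force went from -3 to +5 N. Release and rise.

Emit:
move_arm --series "0.7 0 0 0 0 0 0;0.4 0 0 0 0 0 0;0 0 0 0 0 0 0;0 0 0 0 0 0 0;0 0 0 0 0 0 0;0 0 0 0 0 0 0;0 0 0 0 0 0 0"

```text
time: 13.13
tool_pos: [579.1, 89.5, 205.4]
tool_rot: [2.652, 1.684, 0.0]
ft_force: [1.0, 0.8, -0.5]
width: 0.995
grasp_force: 0.0
```

Emit:
move_arm --series "0 0 0 -0.03 0 0 0;0 0 0 -0.06 0 0 0;0 0 0 -0.08 0 0 0;0 0 0 -0.09 0 0 0;0 0 0 -0.09 0 0 0;0 0 0 -0.06 0 0 0;0 0 0 -0.03 0 0 0;0 0 0 0 0 0 0;0 0 0 0 0 0 0"

```text
time: 13.88
tool_pos: [578.9, 89.5, 337.3]
tool_rot: [2.652, 1.684, 0.0]
ft_force: [0.6, 0.0, -0.7]
width: 1.002
grasp_force: 0.0
```

```bash
python3 see.py; python3 - <<'E'
from h import *
c=cam("wrist");save(c,"w4.png");P=pts(c);Z=P[...,2];print(observe()["joint_pos"])
h=cv2.cvtColor(c["color"],cv2.COLOR_RGB2HSV);m=((cv2.inRange(h,(0,130,60),(8,255,255)))>0)&(Z>97)&(Z<106)&(np.hypot(P[...,0]-480,P[...,1]-71)<40)
print(m.sum(),P[m].mean(0) if m.sum() else "")
E
```

```text
[578.53857519  89.47026212 336.37215134] [-0.30518228  0.24119142 -0.8882844 ] 0.9998078469716006
[ 0.425  0.905 -0.001]
top (579.2455444335938, 90.54730224609375) 31.90882682800293 underside 52.39183015853456 marks -37.504615592381775 0.8886909723996255 266
slope [-3.38883444e-04 -2.77386064e-03  1.63940975e+02]
[ 2.73742844e-02  3.76116345e-01 -3.71107726e-02  1.16015993e+00
 -4.83740923e-05  2.03762233e+00]
237 [481.69050115  70.82694087 101.41793479]
```

The bobbin is home: underside at 52.4 mm, level, on the axis. Now I'll move over the handle at (481, 71) and turn the tool so its y lies across the arm, 126 deg negative, which keeps the last joint in range.

Emit:
move_arm --series "0 -0.02 -0.028 0 0 0 0;0 -0.039 -0.054 0 0 0 0;0 -0.039 -0.054 0 0 0 0;0 -0.039 -0.054 0 0 0 0;0 -0.039 -0.054 0 0 0 0;0 -0.019 -0.025 0 0 0 0;0 0 0 0 0 0 -0.04;0 0 0 0 0 0 -0.078;0 0 0 0 0 0 -0.078;0 0 0 0 0 0 -0.078"

```text
time: 14.82
tool_pos: [481.0, 70.9, 336.6]
tool_rot: [-2.224, -2.217, 0.001]
ft_force: [-0.7, -0.1, -0.3]
width: 1.002
grasp_force: 0.0
```

Emit:
move_arm --series "0 0 0 0 0 0 -0.078;0 0 0 0 0 0 -0.078;0 0 0 0 0 0 -0.078;0 0 0 0 0 0 -0.078;0 0 0 0 0 0 -0.078;0 0 0 0 0 0 -0.078;0 0 0 0 0 0 -0.078;0 0 0 0 0 0 -0.078;0 0 0 0 0 0 -0.078;0 0 0 0 0 0 -0.078"

```text
time: 15.65
tool_pos: [481.1, 70.9, 336.4]
tool_rot: [-0.545, -3.092, 0.0]
ft_force: [-0.2, 0.1, 0.9]
width: 0.996
grasp_force: 0.0
```

Emit:
move_arm --series "0 0 0 0 0 0 -0.078;0 0 0 0 0 0 -0.078;0 0 0 0 0 0 -0.078;0 0 0 0 0 0 -0.078;0 0 0 0 0 0 -0.04;0 0 0 0 0 0 0;0 0 0 0 0 0 0;0 0 0 0 0 0 0"

```text
time: 16.32
tool_pos: [481.1, 70.9, 337.0]
tool_rot: [0.309, -3.126, -0.0]
ft_force: [0.3, -0.0, 0.7]
width: 1.0
grasp_force: 0.0
```

```bash
cat > hd.py <<'E'
from h import *
s=observe();c=cam("wrist");P=pts(c);Z=P[...,2];M=Rn.from_rotvec(s["tool_rot"]).as_matrix()
print(s["tool_pos"],s["joint_pos"],M.round(3),s["width"],s["ft_force"])
h=cv2.cvtColor(c["color"],cv2.COLOR_RGB2HSV);m=((cv2.inRange(h,(0,130,60),(8,255,255)))>0)&(Z>97)&(Z<106)&(np.hypot(P[...,0]-578,P[...,1]-90)<125)
if m.sum():
    q=cv2.minEnclosingCircle(P[m][:,:2].astype(np.float32));print(m.sum(),P[m].mean(0),q)
    d=np.array(q[0])-[578.65,90.2];a=np.arctan2(d[1],d[0]);print("angle",np.degrees(a)%360,"r",np.hypot(*d),"tool delta mm",M.T@np.r_[np.array(q[0])-s["tool_pos"][:2],0])
E
python3 hd.py
```

```text
[481.0667716   70.86117491 336.9655191 ] [-5.68545274e-03  1.86971913e-01 -2.92819209e-01  1.09186794e+00
 -2.12237942e-05 -2.02500086e-01] [[-0.981 -0.196 -0.001]
 [-0.196  0.981 -0.   ]
 [ 0.001  0.    -1.   ]] 1.0002505660678114 [ 0.25200723 -0.00508891  0.65914315]
262 [479.67657335  70.0152978  101.44639907] ((480.1015625, 70.09236145019531), 8.537724494934082)
angle 191.53222757916794 r 100.5788827823266 tool delta mm [ 1.09691359e+00 -5.65227923e-01  8.45371539e-04]
```

Emit:
move_arm --series "0 0 0 0.04 0 0 0;0 0 0 0.08 0 0 0;0 0 0 0.09 0 0 0;0 0 0 0.09 0 0 0;0 0 0 0.09 0 0 0;0 0 0 0.09 0 0 0;0 0 0 0.09 0 0 0;0 0 0 0.06 0 0 0;0 0 0 0.04 0 0 0;0 0 0 0 0 0 0"

```text
time: 17.2
tool_pos: [479.3, 70.9, 133.9]
tool_rot: [0.309, -3.121, -0.001]
ft_force: [-0.2, -0.1, 0.1]
width: 1.002
grasp_force: 0.0
```

Emit:
move_arm --series "0.62 0 0 0 0 0 0;0.62 0 0 0 0 0 0;0.62 0 0 0 0 0 0;0.62 0 0 0 0 0 0;0.62 0 0 0 0 0 0;0.62 0 0 0 0 0 0;0.62 0 0 0 0 0 0"

```text
time: 17.78
tool_pos: [481.2, 70.9, 136.8]
tool_rot: [-0.311, 3.126, -0.0]
ft_force: [-0.6, 0.1, -0.2]
width: 0.379
grasp_force: 0.0
```

Emit:
move_arm --series "0.62 -0.001 0.015 0 0 0 0.028;0.62 -0.0013 0.029 0 0 0 0.0556;0.62 -0.0013 0.029 0 0 0 0.0556;0.62 -0.0013 0.029 0 0 0 0.0556;0.62 -0.0013 0.029 0 0 0 0.0556;0.62 -0.0013 0.029 0 0 0 0.0556;0.62 -0.0013 0.029 0 0 0 0.0556;0.62 -0.0013 0.029 0 0 0 0.0556;0.62 -0.0013 0.029 0 0 0 0.0556;0.62 0 0 0 0 0 0"

```text
time: 18.62
tool_pos: [494.1, 142.8, 136.5]
tool_rot: [0.846, 3.025, -0.001]
ft_force: [0.6, 0.1, 0.3]
width: 0.378
grasp_force: 0.0
```

```bash
python3 hd.py
```

```text
[494.09043238 142.76199933 136.53389497] [ 1.37933907e-01  4.41259942e-01 -5.04495111e-01  6.25078926e-01
 -5.62117310e-04  6.83012332e-01] [[-0.855  0.518  0.   ]
 [ 0.518  0.855 -0.001]
 [-0.    -0.    -1.   ]] 0.3775973180788813 [0.56050506 0.0943503  0.34290806]
1586 [488.43261596 137.58107794 101.3892717 ] ((489.2482604980469, 136.78892517089844), 8.947785377502441)
angle 152.47513397854485 r 100.81269252705562 tool delta mm [ 1.04352677e+00 -7.61808935e+00  3.16293819e-03]
```

Handle follows: 39 deg so far. Continue towards jaw contact at about 57 deg, then press on.

Emit:
move_arm --series "0.62 -0.001 0.0145 0 0 0 0.028;0.62 -0.0013 0.029 0 0 0 0.0556;0.62 -0.0013 0.029 0 0 0 0.0556;0.62 -0.001 0.0145 0 0 0 0.028;0.62 0 0.0116 0 0 0 0.022;0.62 0 0.0116 0 0 0 0.022;0.62 0 0.0116 0 0 0 0.022;0.62 0 0 0 0 0 0"

```text
time: 19.33
tool_pos: [516.2, 167.6, 136.1]
tool_rot: [-1.38, -2.82, 0.009]
ft_force: [-5.2, -6.1, 5.6]
width: 0.374
grasp_force: 3.8
```

```bash
python3 hd.py
```

```text
[516.15290135 167.63788215 136.14971612] [ 0.17938161  0.48690674 -0.42449279  0.6644306  -0.00322334  1.08965711] [[-0.614  0.79  -0.004]
 [ 0.79   0.614 -0.004]
 [-0.001 -0.006 -1.   ]] 0.3742730191989339 [-5.24458716 -6.10000854  5.60963661]
1574 [508.80789567 164.08261266 101.43597369] ((509.4318542480469, 163.09339904785156), 9.007633209228516)
angle 133.51856107125536 r 100.52163610928719 tool delta mm [ 0.53497567 -8.09544969  0.04791874]
```

Sleeve at 58 deg (1.01 rad) with about 8 N, so the jaws are touching. Pressing on.

Emit:
move_arm --series "0.62 0 0.0116 0 0 0 0.022;0.62 0 0.0116 0 0 0 0.022;0.62 0 0.0116 0 0 0 0.022;0.62 0 0 0 0 0 0;0.62 0 0 0 0 0 0"

```text
time: 19.8
tool_pos: [522.4, 171.9, 135.9]
tool_rot: [-1.523, -2.744, 0.018]
ft_force: [-11.3, -11.5, 11.7]
width: 0.381
grasp_force: 7.7
```

```bash
python3 hd.py
```

```text
[522.35392976 171.89173026 135.91678344] [ 0.18647314  0.50082757 -0.40011488  0.67987819 -0.00662172  1.20014133] [[-0.529  0.849 -0.009]
 [ 0.849  0.529 -0.008]
 [-0.003 -0.012 -1.   ]] 0.38105069819072873 [-11.33910056 -11.49963734  11.74108398]
1568 [514.36467627 169.03911769 101.3904449 ] ((514.728759765625, 168.127685546875), 8.898902893066406)
angle 129.36078068843935 r 100.79012415804094 tool delta mm [ 0.83738413 -8.46171278  0.0972355 ]
```

Emit:
move_arm --series "0.62 0 0.0116 0 0 0 0.022;0.62 0 0.0116 0 0 0 0.022;0.62 0 0 0 0 0 0;0.62 0 0 0 0 0 0;0.62 0 0 0 0 0 0"

```text
time: 20.27
tool_pos: [526.4, 174.3, 135.7]
tool_rot: [-1.617, -2.688, 0.025]
ft_force: [-16.2, -15.7, 16.3]
width: 0.383
grasp_force: 10.5
```

```bash
python3 hd.py
```

```text
[526.43576229 174.30845262 135.65767334] [ 0.19024423  0.51045812 -0.38349222  0.69107978 -0.00859205  1.27341958] [[-0.469  0.883 -0.012]
 [ 0.883  0.468 -0.011]
 [-0.004 -0.016 -1.   ]] 0.3825127081976219 [-16.242898   -15.66508886  16.2719979 ]
1580 [518.10343659 171.92243691 101.45833631] ((518.48486328125, 170.7501220703125), 8.886216163635254)
angle 126.75708113527811 r 100.53937458492628 tool delta mm [ 0.58240173 -8.69024339  0.13780198]
```

1.13 rad with 22 N, rising linearly, so the grip is firm. I'll ease off and check that it holds.

Emit:
move_arm --series "0.62 0 -0.01 0 0 0 0;0.62 0 -0.01 0 0 0 0;0.62 0 -0.01 0 0 0 0;0.5 0 0 0 0 0 0;0.4 0 0 0 0 0 0;0.4 0 0 0 0 0 0;0.4 0 0 0 0 0 0;0.4 0 0 0 0 0 0"

```text
time: 20.98
tool_pos: [522.9, 173.8, 135.6]
tool_rot: [-1.618, -2.691, 0.006]
ft_force: [-4.5, -4.9, -3.2]
width: 0.596
grasp_force: 3.0
```

```bash
python3 hd.py
```

```text
[522.93003223 173.78756322 135.58687652] [ 0.1875559   0.49968822 -0.40321553  0.67207918 -0.0015791   1.27013056] [[-0.469  0.883 -0.004]
 [ 0.883  0.469 -0.002]
 [-0.    -0.004 -1.   ]] 0.595786674497233 [-4.47526059 -4.88694406 -3.16073184]
1583 [508.84028297 164.0687651  101.40913038] ((509.0434265136719, 162.9061279296875), 9.000574111938477)
angle 133.7523017043153 r 100.65414105259494 tool delta mm [ -3.09647518 -17.36804959   0.0784051 ]
```

Emit:
move_arm --series "0.4 0 -0.01 0 0 0 0;0.4 0 -0.01 0 0 0 0;0.4 0 -0.005 0 0 0 0;0.4 0 0 0 0 0 0;0.4 0 0 0 0 0 0;0.4 0 0 0 0 0 0;0.4 0 0 0 0 0 0"

```text
time: 21.62
tool_pos: [518.4, 171.5, 136.7]
tool_rot: [1.619, 2.692, 0.001]
ft_force: [0.5, -0.3, 0.2]
width: 0.601
grasp_force: 0.0
```

```bash
python3 hd.py
```

```text
[518.42723817 171.48452808 136.70699035] [ 1.84182277e-01  4.87984780e-01 -4.20668365e-01  6.61312677e-01
  1.64205321e-04  1.26743463e+00] [[-0.468  0.883  0.001]
 [ 0.883  0.468  0.   ]
 [-0.     0.001 -1.   ]] 0.6005807468595574 [ 0.47009778 -0.34220139  0.19545352]
1522 [507.33051164 162.41509936 101.42865067] ((507.4857482910156, 161.42047119140625), 9.244247436523438)
angle 134.97737721550337 r 100.6812109483473 tool delta mm [-3.76583130e+00 -1.43812315e+01 -1.17595909e-02]
```

The sleeve sprang back to 0.99 rad on the quick release, so the remaining grip is uncertain. I'll re-align square to the arm, press again and release slowly so the friction holds more grip.

Emit:
move_arm --series "0.4 0 0 0 0 0 -0.063;0.4 0 0 0 0 0 -0.063;0.4 0 0 0 0 0 -0.063;0.4 0 0 0 0 0 0;0.4 0 0.01 0 0 0 0.022;0.4 0 0.01 0 0 0 0.022;0.4 0 0.01 0 0 0 0.022;0.4 0 0.01 0 0 0 0.022;0.4 0 0.01 0 0 0 0.022;0.4 0 0 0 0 0 0"

```text
time: 22.5
tool_pos: [527.0, 177.5, 135.7]
tool_rot: [-1.457, -2.783, 0.018]
ft_force: [-6.3, -11.3, 4.3]
width: 0.596
grasp_force: 6.0
```

```bash
python3 hd.py
```

```text
[526.99078457 177.45221242 135.70571152] [ 0.19573069  0.50908908 -0.38575004  0.68334273 -0.00877505  1.16070261] [[-0.569  0.822 -0.006]
 [ 0.822  0.569 -0.01 ]
 [-0.005 -0.01  -1.   ]] 0.5961522692538449 [ -6.25361455 -11.28444124   4.33514739]
1582 [512.64027222 167.66383611 101.41901693] ((512.9943237304688, 166.72854614257812), 8.817194938659668)
angle 130.62708524997146 r 100.8329618780793 tool delta mm [ -0.84401935 -17.6111119    0.18521162]
```

Emit:
move_arm --series "0.4 0 -0.003 0 0 0 0;0.4 0 -0.003 0 0 0 0;0.4 0 -0.003 0 0 0 0;0.4 0 -0.003 0 0 0 0;0.4 0 0 0 0 0 0;0.4 0 0 0 0 0 0"

```text
time: 23.05
tool_pos: [524.6, 177.0, 135.6]
tool_rot: [-1.455, -2.783, 0.01]
ft_force: [-2.8, -7.3, 0.7]
width: 0.598
grasp_force: 3.3
```

Emit:
move_arm --series "0.4 0 -0.003 0 0 0 0;0.4 0 -0.003 0 0 0 0;0.4 0 0 0 0 0 0;0.4 0 0 0 0 0 0"

```text
time: 23.38
tool_pos: [523.5, 176.5, 135.7]
tool_rot: [-1.454, -2.784, 0.008]
ft_force: [-3.1, -4.1, 0.4]
width: 0.597
grasp_force: 2.6
```

Emit:
move_arm --series "0.4 0 -0.003 0 0 0 0;0.4 0 -0.003 0 0 0 0;0.4 0 0 0 0 0 0;0.4 0 0 0 0 0 0"

```text
time: 23.72
tool_pos: [522.5, 176.1, 135.9]
tool_rot: [-1.452, -2.785, 0.005]
ft_force: [-2.2, -4.6, -1.2]
width: 0.602
grasp_force: 2.6
```

```bash
python3 hd.py
```

```text
[522.46614382 176.13621056 135.92397343] [ 0.19202841  0.49885939 -0.4035966   0.67089984 -0.0017931   1.1531018 ] [[-0.573  0.82  -0.002]
 [ 0.82   0.573 -0.002]
 [-0.001 -0.003 -1.   ]] 0.6019093316338638 [-2.198763   -4.58550132 -1.24535076]
1550 [509.62596126 164.93622893 101.43024642] ((510.0994567871094, 163.7524871826172), 9.029808044433594)
angle 132.98405421581296 r 100.54424571068921 tool delta mm [ -3.07053955 -17.22963579   0.05468484]
```

Emit:
move_arm --series "0.4 0 -0.003 0 0 0 0;0.4 0 -0.003 0 0 0 0;0.4 0 0 0 0 0 0;0.4 0 -0.003 0 0 0 0;0.4 0 -0.003 0 0 0 0;0.4 0 0 0 0 0 0;0.4 0 0 0 0 0 0"

```text
time: 24.35
tool_pos: [520.6, 175.2, 136.6]
tool_rot: [1.45, 2.787, 0.001]
ft_force: [-1.4, -1.3, -0.2]
width: 0.6
grasp_force: 1.0
```

Emit:
move_arm --series "0.4 0 -0.003 0 0 0 0;0.4 0 -0.003 0 0 0 0;0.4 0 0 0 0 0 0;0.4 0 -0.003 0 0 0 0;0.4 0 -0.003 0 0 0 0;0.4 0 0 0 0 0 0;0.4 0 0 0 0 0 0"

```text
time: 24.93
tool_pos: [517.7, 172.9, 136.6]
tool_rot: [1.45, 2.787, 0.001]
ft_force: [0.1, -0.6, -0.8]
width: 0.599
grasp_force: 0.0
```

```bash
python3 hd.py
```

```text
[517.69982693 172.94650463 136.60099199] [ 1.87071082e-01  4.88014429e-01 -4.20968199e-01  6.61431063e-01
  2.00650814e-04  1.14641503e+00] [[-0.574  0.819  0.   ]
 [ 0.819  0.574  0.   ]
 [ 0.     0.    -1.   ]] 0.5992271535966991 [ 0.06881835 -0.63787351 -0.83178269]
1527 [506.96125101 162.36734063 101.40841351] ((507.66778564453125, 161.191162109375), 9.083930015563965)
angle 134.9963889811806 r 100.3903374456191 tool delta mm [-3.86648520e+00 -1.49626261e+01 -6.55139718e-03]
```

The release ends at the same angle, 0.987 rad, so friction is holding the residual jaw pressure there. Open, centre over the peg and rise clear, then re-check for creep.

Emit:
move_arm --series "0 0 -0.01 0 0 0 0;0 0 -0.01 0 0 0 0;0 0 0 0 0 0 0;0 0 0 0 0 0 0;0 0 0 -0.03 0 0 0;0 0 0 -0.06 0 0 0;0 0 0 -0.08 0 0 0;0 0 0 -0.08 0 0 0;0 0 0 -0.08 0 0 0;0 0 0 -0.08 0 0 0"

```text
time: 25.82
tool_pos: [512.6, 169.4, 261.4]
tool_rot: [1.45, 2.787, 0.001]
ft_force: [-0.2, 0.1, -0.6]
width: 1.002
grasp_force: 0.0
```

Emit:
move_arm --series "0 0 0 -0.08 0 0 0;0 0 0 -0.06 0 0 0;0 0.05 0 -0.03 0 0 0;0 0 0 0 0 0 0;0 0 0 0 0 0 0;0 0 0 0 0 0 0"

```text
time: 26.32
tool_pos: [503.9, 181.5, 310.1]
tool_rot: [-1.449, -2.787, 0.001]
ft_force: [0.4, -0.2, -0.8]
width: 0.999
grasp_force: 0.0
```

```bash
python3 hd.py; python3 - <<'E'
from h import *
c=cam("wrist");save(c,"w5.png");P=pts(c);Z=P[...,2];v=c["z_map"]>0
d=np.hypot(P[...,0]-578.65,P[...,1]-90.2)
m=v&(Z>161)&(Z<167)&(d<45);print("head",cv2.minEnclosingCircle(P[m][:,:2].astype(np.float32)),np.median(Z[m]))
q=P[m];A=np.c_[q[:,:2]-[578.6,90.2],np.ones(len(q))];print("slope",np.linalg.lstsq(A,q[:,2],rcond=None)[0])
m=v&(Z>72)&(Z<78)&(d<70);n,l,st,ce=cv2.connectedComponentsWithStats(m.astype(np.uint8))
for k in range(1,n):
    if st[k,4]>20: print("jaw",st[k,4],P[l==k].mean(0),d[l==k].min(),d[l==k].max())
E
```

```text
[503.86527363 181.49047465 310.09789132] [ 2.08011526e-01  2.95727803e-01 -2.19328922e-01  1.05627375e+00
 -3.35111550e-04  1.16713109e+00] [[-0.574  0.819 -0.   ]
 [ 0.819  0.574 -0.   ]
 [-0.    -0.001 -1.   ]] 0.9993962083735669 [ 0.36319223 -0.2307867  -0.83248144]
294 [507.07740955 161.56848748 101.55014337] ((507.9211730957031, 160.9492645263672), 8.898592948913574)
angle 134.9917231744652 r 100.04011888377515 tool delta mm [-1.91458701e+01 -8.47509533e+00  7.16204055e-03]
head ((574.6214599609375, 95.11827087402344), 31.01033592224121) 163.94709884169725
slope [ 8.50471806e-03 -8.88127964e-03  1.64053636e+02]
jaw 154 [568.66396991 122.33472154  74.91711523] 27.901905165918777 39.09637692378181
jaw 67 [552.64417651  65.54447944  74.83075534] 32.67234274392534 39.170159324275915
```

View pics/w5.png

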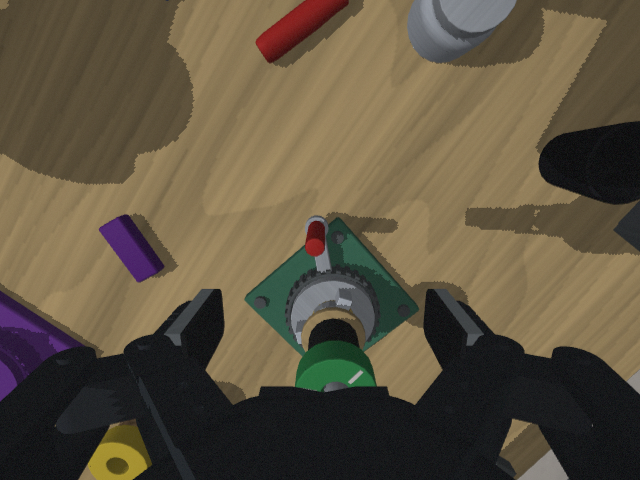

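There is no creep: the sleeve stays at 135.0 deg. The handle is at px (315,238), the bobbin is upright at 164 mm, the gripper is clear, and the yellow bobbin and jar are standing. Handing in.

```bash
python3 -c "
from cell import *
print(close_job())"
```

```text
the job is handed in; nothing more can be done
None
```

I fitted the green-headed bobbin home over the dogs (underside measured at 52 mm) and turned the sleeve clockwise until the jaws gripped. I then let go and handed the job in at about 26 s of 67; the verdict was not shown. On letting go the sleeve sprang back from about 1.06 to 0.99 rad and stayed there, so I infer rather than measured that each jaw still presses with over 2 N.

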